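# Set a level sensor 5 mm off a reagent bottle on a leadscrew slide with play

### The job

Using only the crank of the hand-wound slide, set its blue-faced level sensor 5 mm off the side of the orange-capped bottle: wind it in by feel until you clearly feel it touch the bottle, but gently so as not to dent it, and take that as zero. Then wind it back well past the setting, to 9 mm or more, and come forward again to the 5 mm gap without going past it, so that the play of the worn screw ends up taken out in the forward direction. Let go, and leave the bottle in its nest and the things round about undisturbed.

Things in the scene. Friction and masses are not known exactly. Their poses are not given: they have to be found in the camera images.
- slide_unit: Hand-wound sensor slide, fixed to the bench: aluminium plate 100 x 346 mm, top 14 mm up. Origin on the bench under the plate; +y is the slide axis, from the handwheel to the bottle; z up. At y = -135 mm a grey bevel box (64 x 66 mm, top 72 mm up) carries the handwheel, axis vertical. A horizontal leadscrew drives the sensor carriage along y: 20 mm per turn of the screw (3.18 mm per rad).
- wheel_axis (a point): Point on the handwheel's vertical axis, 118 mm above the bench. Handwheel: black disc, 88 mm in diameter, top face 92.5 mm up. Clockwise seen from above drives the sensor towards the bottle, anticlockwise draws it back; about 0.6 rad of free play at each change of direction, almost without resistance, before the carriage follows. It stays where it is left and has travel for 1.5 turns back.
- handle_grip (a point): Centre of the crank handle: red, upright, round, 14.4 mm in diameter, free to revolve on its pin, 32 mm from the wheel's axis, from 93.5 to 127.5 mm above the bench, this point at 118 mm. Grip it from above and carry it round the axis; it needs about 0.4 N along the circle while the carriage moves. With the sensor against the bottle, each 1 N more means about 10 N more on the bottle.
- handwheel (a joint): Where the handwheel stands in its free play on the screw, rad: +0.3 = play taken up forward (it drives the sensor towards the bottle), -0.3 = taken up backward (it draws the sensor away), between = loose. It is not the angle of the wheel.
- sensor_carriage: Black carriage, 80 x 46 x 28 mm, on two guide rods, carrying a horizontal barrel sensor 18 mm in diameter that points along the slide to the bottle. Origin at bench height below its middle; axes as the slide's.
- sensor_face (a point): Centre of the flat blue sensing face, 17 mm in diameter, at the sensor's end that points to the bottle, 68 mm above the bench, 73 mm from the carriage's origin along +y.
- diluent_bottle: White plastic bottle, orange cap, 54 mm in diameter up to 97 mm of its height (131 mm in all), loose, standing in the nest on the line of the sensor. Origin at the centre of its underside, 20 mm above the bench. The gap is the horizontal distance from sensor_face to this origin less 27 mm; they touch at 0. 3 to 15 mm at the start. A touch of 4 to 10 N is good; over 18 N dents the wall.
- bottle_nest: White nest bolted to the slide's plate: a 6 mm floor plate and a V of two 70 mm high walls, open towards the sensor, that backs the bottle. Origin on the plate (14 mm up) under the bottle's place; axes as the slide's.
- amber_bottle: Bystander: brown bottle with black cap, 64 mm in diameter, 132 mm high, loose.
- stain_bottle: Bystander: small white bottle with red cap, 37 mm in diameter, 82 mm high, loose.
- petri_dish: Bystander: lidded petri dish, 62 mm in diameter, 15 mm high, loose.
- timer: Bystander: white bench timer, 56 x 66 x 18 mm, loose.
Not all that is in view belongs to the job. Leave any green or purple look-alike of the diluent_bottle alone.

How it is judged:
By the outcome, as a careful person would: the job done as asked, in the order asked, and still so for the second after the job is handed in, with the robot touching nothing.
It also fails if it takes over 72 s, if anything falls off the work surface, if the arm or the gripper's body presses on something with over 40 N, if the wrist force passes 120 N, or if a joint passes its speed limit or range.

### The arm

A 7-joint arm with a two-finger parallel gripper is mounted at the origin on a cart in front of the work surface, level with it; the furniture and walls round the work are solid. World frame = base frame: x ahead of the robot, y to its left, z up, the work surface at z = 0. Lengths are in m, angles in rad, forces in N, time in s.
With the tool pointing down it reaches from about 0.425 to 1.025 m from the base axis. Payload 9.4 kg.
Tool frame: the origin (TCP) lies between the finger pads; the fingertips stand 14 mm ahead of it and the grasp point (between the pads) lies 5 mm behind it (manip.finger_overhang is the distance from the TCP to the fingertips, in m); z points along the fingers, y is the line along which they close (so a half turn about z gives the same grasp; the last joint's range is limited). The gripper opens to 93 mm and grips with 3 to 60 N. Pads are 15 mm wide; open, the fingers measure 128 mm over their backs; the gripper's body (75 mm by 188 mm) begins 65 mm behind the grasp point.
Start: joints at [1.127, 0.599, -0.003, 1.599, 0.002, 0.943, -0.08], TCP at [0.26, -0.677, 0.207] pointing down, gripper open.
Joint ranges: [-2.57, 2.57], [-0.35, 1.97], [-1.29, 1.29], [0.11, 2.56], [-1.05, 4.19], [0.11, 1.86], [-2.63, 2.63]. Speed limits (rad/s): [2.22, 2.22, 3.01, 3.01, 3.14, 3.14, 3.14].

### API

Orientations are given as a rotation vector (axis times angle).
In Python, from rig import manip gives the robot as it stands.
- The arm moves only by the tool arm_command, never from a script. Its argument "steps" is a list that holds one entry, the list of rows, each a list of 5 numbers: the shift along the tool's x, y, z in cm, then the turn about the tool's z in rad, then the finger opening in cm, from 0 to 9.3. A call has exactly 8 rows; each row shifts and turns the commanded pose from where the row before left it, along the tool's axes as they then stand; what a row does not reach is not made up. A row lasts 1/8 s, in which the tool goes at most 62.5 mm and 10.7 degrees, less where a joint would pass 70% of its speed; a pose out of reach is approached as far as the arm can. A call is refused whole if a number of a shift passes 6.25 or a number of a turn 0.188, either way. A call with a gripper value outside its range is refused whole. The fingers move at their own pace and stop on an object; the grip force is fixed at half the most. Time passes only in rows, so rows that do not move let the fingers close, or fill a call up. It gives the time, the measured TCP pose, the force, the opening and the grip force at its end, in the units of the state.
- manip.get_state(): the state, without advancing time (a new reading comes with each control period).
- manip.read_camera(name): name is "side" or "top" or "wrist"; returns the picture (384x512x3 uint8, red, green, blue); there is no depth.
- manip.camera_model(name): a dict with "camera_matrix" (3x3 intrinsics, pixels), "rvec" (rotation vector, rad) and "tvec" (3), from world to camera coordinates, as OpenCV has them; the wrist camera has in their place "mount" (4x4, takes a point from camera to tool coordinates, whose origin is the TCP and whose axes are the flange's). Camera axes: x right, y down, z forward; pixel columns grow to the right and rows downward; lengths in m; the calibration is good to about 2 mm. The wrist camera is an equidistant fisheye: a pixel r from the principal point sees the ray r / f radians off the axis. A picture is of the moment at which its call begins: read the wrist's pose just before it. camera_model takes no time and is no camera call.
- manip.hand_in(): hands the job in; it is judged then, once.
The state is a dict: "time": time; "q": joint angles; "qvel": joint speeds; "effort": joint torques, N m; "tool_pos": TCP position; "orientation": TCP orientation; "wrist_force": force on the tool from outside, world axes, zero at the start; "torque": the same for the moment, N m; "opening": finger opening in m; "gripper_force": force on a finger pad.
Only numpy, scipy, OpenCV 4.12 (cv2) and the standard library are available. Lean on these libraries where they do the work, as an engineer would, in place of code of your own. Each camera call takes 0.05 s, during which the arm holds its last target. There are 200 camera calls.

## Working session

There is one attempt and no reset: what is moved stays moved. The work goes in short steps, Python scripts to look and compute and a tool call to move; the robot and the scene stay as the last step left them, time stands still between calls to the robot, and variables do not carry over. Pictures are saved under pics/ and viewed, at most 10 in all, crops included, and the job is handed in when it is done.

Besides the shell and the picture viewer there is one more tool, called in YAML: its name, and indented under it one key for each argument. arm_command: Moves the arm, as the interface text tells. Its arguments: {"type":"object","properties":{"steps":{"type":"array","items":{"type":"array","items":{"type":"array","items":{"type":"number"}}}}},"required":["steps"]}

```bash
mkdir -p pics; ls
python3 - <<'E'
from rig import manip
import cv2,numpy as np
s=manip.get_state();print({k:np.round(v,4).tolist() for k,v in s.items()})
ims=[]
for n in("side","top"):
    im=manip.read_camera(n);np.save(f'{n}0.npy',im);cv2.imwrite(f'pics/{n}0.png',cv2.cvtColor(im,cv2.COLOR_RGB2BGR))
    print(n,manip.camera_model(n))
print(manip.camera_model('wrist'),manip.finger_overhang)
E
```

```text
pics
{'time': 0.0, 'q': [1.1273, 0.6001, -0.0025, 1.6001, 0.0018, 0.9429, -0.0798], 'qvel': [0.0008, 0.0, 0.0001, 0.0006, -0.0001, 0.0023, -0.0012], 'effort': [0.0015, -76.5076, 1.4979, -25.2343, -0.0524, 0.017, 0.0001], 'tool_pos': [0.2598, -0.6763, 0.2063], 'orientation': [-3.0875, -0.5728, 0.0007], 'wrist_force': [-0.345, 0.2557, 0.3666], 'torque': [0.0463, 0.0148, -0.0051], 'gripper_force': 0.0, 'opening': 0.093}
side {'camera_matrix': array([[362.62510422,   0.        , 255.73992144],
       [  0.        , 362.62510422, 178.1504773 ],
       [  0.        ,   0.        ,   1.        ]]), 'rvec': array([ 0.74065413, -2.44268983,  1.31521639]), 'tvec': array([0.47194243, 0.25972796, 0.68225285])}
top {'camera_matrix': array([[471.55768416,   0.        , 260.73498149],
       [  0.        , 471.55768416, 195.20654039],
       [  0.        ,   0.        ,   1.        ]]), 'rvec': array([ 2.15146375, -2.19127457,  0.13960012]), 'tvec': array([0.01839657, 0.56541424, 1.06396172])}
{'camera_matrix': array([[297.31863964,   0.        , 255.46995176],
       [  0.        , 297.31863964, 189.31540964],
       [  0.        ,   0.        ,   1.        ]]), 'mount': array([[-3.66231390e-04, -9.52996392e-01, -3.02981422e-01,
         8.45773906e-02],
       [ 9.99999849e-01, -2.24844405e-04, -5.01533814e-04,
         1.29341757e-04],
       [ 4.09836238e-04, -3.02981560e-01,  9.52996331e-01,
        -1.77914778e-01],
       [ 0.00000000e+00,  0.00000000e+00,  0.00000000e+00,
         1.00000000e+00]])} 0.014
```

View pics/top0.png

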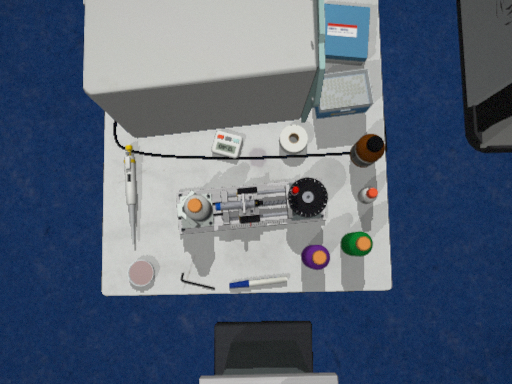

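View pics/side0.png

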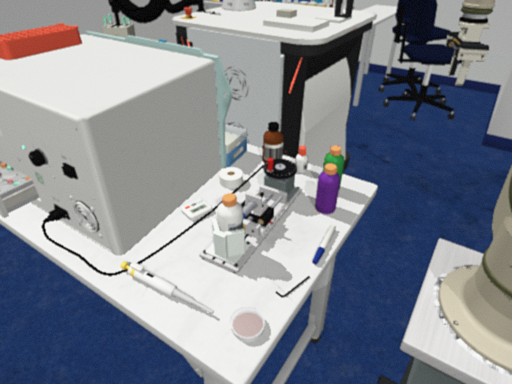

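```bash
cat > h.py <<'E'
import numpy as np,cv2
from rig import manip
def ray(n,px):
    c=manip.camera_model(n);R=cv2.Rodrigues(c['rvec'])[0]
    d=R.T@np.linalg.inv(c['camera_matrix'])@np.array([px[0],px[1],1.]);return -R.T@c['tvec'],d
def onz(n,px,z):
    o,d=ray(n,px);return o+d*(z-o[2])/d[2]
def proj(n,P):
    c=manip.camera_model(n);return cv2.projectPoints(np.array([P],float),c['rvec'],c['tvec'],c['camera_matrix'],None)[0].ravel()
def mask(im,h0,h1,s=120,v=60):
    h=cv2.cvtColor(im,cv2.COLOR_RGB2HSV);return cv2.inRange(h,(h0,s,v),(h1,255,255))
def blobs(m,box,mina=4):
    x0,y0,x1,y1=box;n,l,st,c=cv2.connectedComponentsWithStats(m[y0:y1,x0:x1])
    return [(int(st[i][4]),(c[i]+[x0,y0]).round(2).tolist(),(st[i][:4]+[x0,y0,0,0]).tolist()) for i in range(1,n) if st[i][4]>=mina]
E
python3 - <<'E'
from h import *
t=np.load('top0.npy')
r=mask(t,0,5)|mask(t,172,180);o=mask(t,8,20)
b=mask(t,100,130,100,50)
box=(170,165,340,240)
R=blobs(r,box);O=blobs(o,(170,180,230,230));B=blobs(b,(200,190,240,225))
print(R,O,B)
g=cv2.cvtColor(t,cv2.COLOR_RGB2GRAY)
k=(g<60).astype(np.uint8)*255
K=blobs(k,(280,170,340,225),100);print(K)
for z in(.118,.1275):print('handle',onz('top',R[0][1],z))
for x in R:print(x,onz('top',x[1],.1275))
for x in O:print('cap',onz('top',x[1],.151))
for x in B:print('blue',onz('top',x[1],.075))
for x in K:
  print('wheel',onz('top',x[1],.0925), x[2])
for p in[(185,195),(180,233),(325,221),(328,185)]:print(p,onz('top',p,.014))
print('box front',onz('top',(135,137),0),onz('top',(300,125),0))
c=t[165:245,165:335];c=cv2.resize(c,None,fx=4.7,fy=4.7,interpolation=cv2.INTER_CUBIC);cv2.imwrite('pics/crop.png',c[...,::-1])
E
```

```text
[(49, [295.14, 189.43], [292, 186, 8, 8])] [(150, [194.4, 205.1], [188, 199, 14, 13])] [(35, [217.57, 206.0], [215, 203, 6, 7])]
[(990, [307.61, 197.57], [288, 178, 40, 40])]
handle [ 0.56712631 -0.06446306  0.118     ]
handle [ 0.56595354 -0.06359459  0.1275    ]
(49, [295.14, 189.43], [292, 186, 8, 8]) [ 0.56595354 -0.06359459  0.1275    ]
cap [0.53413618 0.14710135 0.151     ]
blue [0.53832915 0.10515141 0.075     ]
wheel [ 0.55179833 -0.09370824  0.0925    ] [288, 178, 40, 40]
(185, 195) [0.5712362  0.18606348 0.014     ]
(180, 233) [0.48218836 0.19781532 0.014     ]
(325, 221) [ 0.50397282 -0.14221008  0.014     ]
(328, 185) [ 0.58920196 -0.15228459  0.014     ]
box front [0.71589303 0.30830467 0.        ] [ 0.73951036 -0.09142222  0.        ]
```

View pics/crop.png

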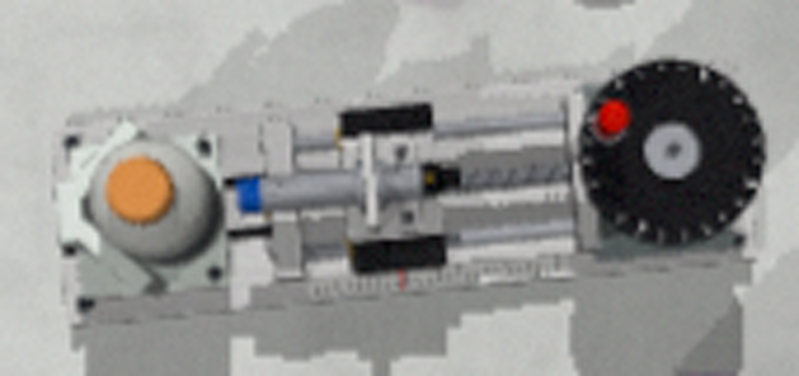

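The slide's bottle is the white one with the orange cap, at top-view pixel (194,205), standing in the nest. The look-alikes are purple (316,257) and green (357,244). The crop confirms the white one sits opposite the blue sensor face at (217,206). The red handle is at (295,189) on the black wheel centred at (308,198).

arm_command:
  steps:
    - [[0,0,-0.5,0.183,9.3],[0,0,-0.5,0.183,9.3],[2.36,-4.7,-0.25,0,8],[2.36,-4.7,-0.25,0,6],[2.36,-4.7,-0.25,0,5],[2.36,-4.7,-0.25,0,5],[2.36,-4.7,-0.25,0,5],[2.36,-4.7,-0.25,0,5]]

```text
time: 1.1
tool_pos: [0.4019, -0.3929, 0.232]
orientation: [-3.141, -0.001, 0.0]
wrist_force: [0.6, -0.7, 0.4]
opening: 0.05
gripper_force: 0.0
```

arm_command:
  steps:
    - [[2.36,-4.7,-0.25,0,5],[2.36,-4.7,-0.25,0,5],[2.36,-4.7,-0.25,0,5],[2.36,-4.7,-0.25,0,5],[2.36,-4.7,0,0,5],[2.36,-4.7,0,0,5],[2.36,-4.7,0,0,5],[0,0,0,0,5]]

```text
time: 2.1
tool_pos: [0.5677, -0.0608, 0.2416]
orientation: [-3.14, -0.012, -0.0]
wrist_force: [0.6, -1.3, -0.1]
opening: 0.0503
gripper_force: 0.0
```

```bash
cat >> h.py <<'E'
def wonz(st,px,z):
    c=manip.camera_model('wrist');K=c['camera_matrix'];M=c['mount']
    v=np.array([px[0]-K[0,2],px[1]-K[1,2]])/K[0,0];r=np.hypot(*v)
    d=np.array([*(v/r*np.sin(r)),np.cos(r)]);R=cv2.Rodrigues(np.array(st['orientation']))[0]
    o=np.array(st['tool_pos'])+R@M[:3,3];d=R@M[:3,:3]@d
    return o+d*(z-o[2])/d[2]
def show(s):print({k:np.round(s[k],4).tolist() for k in('time','tool_pos','orientation','wrist_force','torque','opening','gripper_force')})
E
python3 - <<'E'
from h import *
s=manip.get_state();show(s);im=manip.read_camera('wrist');np.save('w1.npy',im);cv2.imwrite('pics/w1.png',im[...,::-1])
r=mask(im,0,5)|mask(im,172,180)
for b in blobs(r,(0,0,512,384),30):print(b,wonz(s,b[1],.1275),wonz(s,b[1],.118))
E
```

```text
{'time': 2.1, 'tool_pos': [0.5677, -0.0608, 0.2416], 'orientation': [-3.1399, -0.012, -0.0001], 'wrist_force': [0.6281, -1.2624, -0.0844], 'torque': [0.0019, 0.0035, -0.0424], 'opening': 0.0503, 'gripper_force': 0.0}
(157, [390.15, 174.2], [383, 167, 20, 18]) [ 0.57788382 -0.20722854  0.1275    ] [ 0.57546191 -0.21199527  0.118     ]
(213, [257.43, 180.24], [251, 171, 14, 19]) [ 0.56919812 -0.06268309  0.1275    ] [ 0.56649369 -0.062748    0.118     ]
```

View pics/w1.png

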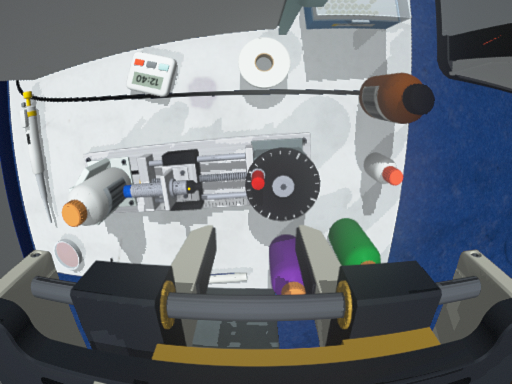

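Run:
```python
from h import *
im=np.load('w1.npy');s=manip.get_state()
s['tool_pos']=[0.5677,-0.0608,0.2416]
g=cv2.cvtColor(im,cv2.COLOR_RGB2GRAY);k=((g<70)*255).astype(np.uint8);k[:, :242]=0;k[:,325:]=0;k[:140]=0;k[225:]=0
k=cv2.morphologyEx(k,cv2.MORPH_OPEN,np.ones((5,5)))
c=max(cv2.findContours(k,0,2)[0],key=cv2.contourArea);h=cv2.convexHull(c)
P=np.array([wonz(s,p[0],.0925)[:2] for p in h],np.float32)
print(cv2.boundingRect(h),cv2.minEnclosingCircle(P),cv2.fitEllipse(P))
r=mask(im,0,5)|mask(im,172,180)
ys,xs=np.nonzero(r[165:195,245:270])
for y in range(165,195):
  x=np.nonzero(r[y,245:270])[0]
  if len(x):print(y,x.min()+245,x.max()+245,end='; ')
t=np.load('top0.npy');b=mask(t,100,130,100,50)
for y in range(200,213):
  x=np.nonzero(b[y,205:230])[0]
  if len(x):print('b',y,x.min()+205,x.max()+205,end='; ')
print(onz('top',(214.8,206.5),.068))
```

```text
(248, 151, 71, 69) ((0.5533978343009949, -0.09142722934484482), 0.04306440427899361) ((0.5526526570320129, -0.09137760102748871), (0.08150934427976608, 0.08439595252275467), 133.56520080566406)
171 255 260; 172 254 261; 173 253 262; 174 253 262; 175 252 262; 176 252 263; 177 252 263; 178 252 263; 179 252 263; 180 251 264; 181 251 264; 182 251 264; 183 251 264; 184 251 264; 185 252 263; 186 252 263; 187 252 262; 188 253 261; 189 255 260; b 203 215 219; b 204 215 219; b 205 215 219; b 206 216 220; b 207 216 220; b 208 216 220; b 209 216 220; [0.53795286 0.11186903 0.068     ]
```

The wrist view shows the handle's top at about (257,183) and the wheel centre at (283,186). That puts the handle at about (0.566,-0.063) and the axis at about (0.553,-0.091). I'll lower and grip it.

arm_command:
  steps:
    - [[-0.14,0.19,2.4,0.008,5],[0,0,2.4,0,5],[0,0,2.4,0,5],[0,0,2.4,0,4],[0,0,2.4,0,3.5],[0,0,0.85,0,3],[0,0,0,0,3],[0,0,0,0,3]]

```text
time: 3.15
tool_pos: [0.5652, -0.0679, 0.1144]
orientation: [3.141, -0.012, 0.002]
wrist_force: [0.6, -0.6, 0.5]
opening: 0.0301
gripper_force: 0.0
```

Run:
```python
from h import *
show(manip.get_state());im=manip.read_camera('wrist');s=manip.get_state();show(s)
r=mask(im,0,5)|mask(im,172,180)
print(blobs(r,(150,100,360,384),30))
cv2.imwrite('pics/w2.png',im[...,::-1])
```

```text
{'time': 3.15, 'tool_pos': [0.5652, -0.0679, 0.1144], 'orientation': [3.1414, -0.0121, 0.0017], 'wrist_force': [0.604, -0.6285, 0.4977], 'torque': [0.04, 0.0196, -0.0106], 'opening': 0.0301, 'gripper_force': 0.0}
{'time': 3.2, 'tool_pos': [0.5654, -0.0677, 0.1145], 'orientation': [3.1414, -0.0119, 0.0021], 'wrist_force': [-0.6764, 0.4838, -0.4278], 'torque': [0.0268, 0.0036, 0.0037], 'opening': 0.03, 'gripper_force': 0.0}
[(675, [247.69, 228.84], [237, 210, 22, 37])]
```

View pics/w2.png

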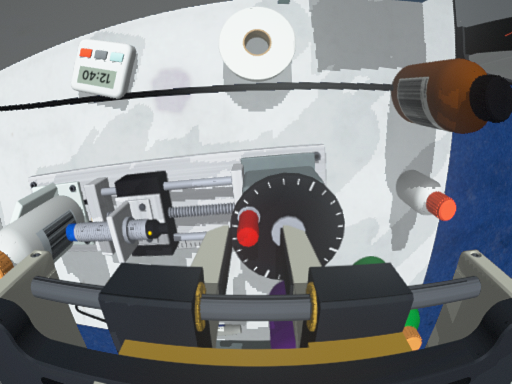

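```bash
cat >> h.py <<'E'
def samp(n):
    S=[]
    for i in range(n):
        manip.read_camera('side');S.append(manip.get_state())
    f=lambda k:np.array([x[k] for x in S])
    return S,f
E
python3 - <<'E'
from h import *
S,f=samp(8);np.set_printoptions(precision=3,suppress=True)
print(f('time'),f('wrist_force'),f('tool_pos'),f('orientation')[-1]);print(f('effort'));print(f('torque'))
s=S[-1]
for v in(233,235,237):print(wonz(s,(247.7,v),.1275))
E
```

```text
[3.25 3.3  3.35 3.4  3.45 3.5  3.55 3.6 ] [[-0.238 -0.847  0.013]
 [-0.069  0.14   0.584]
 [ 0.243 -0.954 -0.225]
 [-0.352  0.465  0.126]
 [-0.39   0.073  0.292]
 [ 0.34   0.121 -0.234]
 [ 0.175  0.812 -0.001]
 [ 0.756  0.276 -0.344]] [[ 0.565 -0.068  0.114]
 [ 0.565 -0.068  0.114]
 [ 0.565 -0.067  0.114]
 [ 0.565 -0.067  0.114]
 [ 0.565 -0.067  0.114]
 [ 0.565 -0.067  0.114]
 [ 0.565 -0.067  0.114]
 [ 0.565 -0.067  0.114]] [ 3.142 -0.011  0.   ]
[[  0.108 -62.802   1.503 -16.658   0.002  -0.072   0.002]
 [  0.094 -62.951   1.498 -16.691   0.002  -0.074   0.002]
 [  0.076 -63.061   1.49  -16.705   0.001  -0.076   0.001]
 [  0.058 -63.138   1.484 -16.707   0.001  -0.076   0.001]
 [  0.044 -63.188   1.48  -16.702   0.     -0.077   0.001]
 [  0.032 -63.217   1.475 -16.694  -0.     -0.077   0.001]
 [  0.019 -63.231   1.47  -16.686  -0.     -0.077   0.   ]
 [  0.014 -63.233   1.469 -16.678  -0.     -0.077   0.   ]]
[[ 0.045  0.005 -0.039]
 [ 0.065 -0.034  0.009]
 [ 0.041 -0.012  0.017]
 [ 0.016 -0.013  0.008]
 [ 0.052  0.044  0.011]
 [ 0.068  0.027  0.045]
 [ 0.055  0.003 -0.004]
 [-0.015  0.024  0.044]]
[ 0.569 -0.063  0.128]
[ 0.568 -0.063  0.128]
[ 0.567 -0.063  0.128]
```

arm_command:
  steps:
    - [[0.1,-0.25,0,-0.007,3],[0.05,-0.22,0.1,0,3],[0,0,0,0,2.5],[0,0,0,0,1.8],[0,0,0,0,1],[0,0,0,0,0.5],[0,0,0,0,0.5],[0,0,0,0,0.5]]

```text
time: 4.6
tool_pos: [0.5664, -0.0628, 0.1126]
orientation: [3.142, -0.0, 0.0]
wrist_force: [-0.4, 0.1, -0.0]
opening: 0.0123
gripper_force: 30.0
```

Run:
```python
from h import *
S,f=samp(5);np.set_printoptions(precision=4,suppress=True)
print(f('time')[-1],f('wrist_force').mean(0),f('tool_pos'),f('orientation')[-1],f('opening')[-1],f('gripper_force')[-1]);print(f('effort')[[0,-1]])
```

```text
4.85 [-0.0457 -0.574  -0.0908] [[ 0.5664 -0.0628  0.1126]
 [ 0.5664 -0.0628  0.1126]
 [ 0.5664 -0.0628  0.1126]
 [ 0.5664 -0.0628  0.1126]
 [ 0.5664 -0.0627  0.1126]] [ 3.1416 -0.0003 -0.0001] 0.012228493465697604 30.000028610229492
[[ -0.0177 -63.3675   1.4225 -16.6103  -0.0161  -0.0539  -0.0004]
 [ -0.0479 -63.3643   1.3922 -16.6247  -0.0255  -0.0617  -0.0005]]
```

```bash
cat >> h.py <<'E'
def plan(c,th0,th1,n,cur,r=.032):
    "rows (tool cm) along the circle; cur = commanded xy"
    pos=np.array(cur)*100;out=[]
    for t in np.linspace(th0,th1,n+1)[1:]:
        tgt=(np.array(c)+r*np.array([np.cos(t),np.sin(t)]))*100;d=np.round(tgt-pos,2);pos=pos+d
        out.append([round(float(d[0]),2),round(-float(d[1]),2),0,0,.5])
    print(out,'end',(pos/100).round(4).tolist())
E
python3 - <<'E'
from h import *
t=np.radians(65);plan((.5529,-.0918),t,t-.42,6,(.5664,-.0628))
E
```

```text
[[0.2, 0.1, 0, 0, 0.5], [0.19, 0.12, 0, 0, 0.5], [0.19, 0.13, 0, 0, 0.5], [0.17, 0.14, 0, 0, 0.5], [0.16, 0.15, 0, 0, 0.5], [0.16, 0.16, 0, 0, 0.5]] end [0.5771, -0.0708]
```

arm_command:
  steps:
    - [[0.2,0.1,0,0,0.5],[0.19,0.12,0,0,0.5],[0.19,0.13,0,0,0.5],[0.17,0.14,0,0,0.5],[0.16,0.15,0,0,0.5],[0.16,0.16,0,0,0.5],[0,0,0,0,0.5],[0,0,0,0,0.5]]

```text
time: 5.85
tool_pos: [0.5773, -0.0707, 0.1126]
orientation: [3.142, -0.0, 0.0]
wrist_force: [1.8, 1.4, 0.2]
opening: 0.0121
gripper_force: 30.0
```

```bash
cat >> h.py <<'E'
np.set_printoptions(precision=4,suppress=True)
def meas(n=5,c=None):
    S,f=samp(n);s=S[-1];p=np.array(s['tool_pos'])
    print('t',s['time'],'F',f('wrist_force').mean(0),'p',f('tool_pos').mean(0),'ori',s['orientation'],'op',s['opening']);print('eff',f('effort')[[0,-1]])
    if c is not None:
        d=f('tool_pos').mean(0)[:2]-np.array(c);print('th',np.arctan2(d[1],d[0]),'r',np.hypot(*d))
E
python3 - <<'E'
from h import *
meas(5,(.5529,-.0918))
from h import *
t=np.radians(65)-.42;plan((.5529,-.0918),t,t-.8,8,(.5771,-.0708))
E
```

```text
t 6.1 F [ 1.0572  0.4624 -0.244 ] p [ 0.5772 -0.0707  0.1126] ori [-3.1416  0.0002 -0.0002] op 0.01256292318301031
eff [[  0.5629 -64.3559   1.9713 -16.3806   0.1518   0.2425   0.0001]
 [  0.5791 -64.3      2.0018 -16.2724   0.165    0.2715  -0.0004]]
th 0.7148794582048095 r 0.03218111066394553
[[0.19, 0.26, 0, 0, 0.5], [0.18, 0.27, 0, 0, 0.5], [0.14, 0.28, 0, 0, 0.5], [0.11, 0.3, 0, 0, 0.5], [0.09, 0.31, 0, 0, 0.5], [0.05, 0.31, 0, 0, 0.5], [0.02, 0.32, 0, 0, 0.5], [-0.01, 0.32, 0, 0, 0.5]] end [0.5848, -0.0945]
```

arm_command:
  steps:
    - [[0.19,0.26,0,0,0.5],[0.18,0.27,0,0,0.5],[0.14,0.28,0,0,0.5],[0.11,0.3,0,0,0.5],[0.09,0.31,0,0,0.5],[0.05,0.31,0,0,0.5],[0.02,0.32,0,0,0.5],[-0.01,0.32,0,0,0.5]]

```text
time: 7.1
tool_pos: [0.5851, -0.0948, 0.1127]
orientation: [3.141, -0.0, 0.001]
wrist_force: [4.1, -0.3, 0.7]
opening: 0.0125
gripper_force: 30.0
```

Run:
```python
from h import *
meas(6,(.5529,-.0918))
t=np.radians(65)-1.22;plan((.5529,-.0918),t,t-.6,6,(.5848,-.0945))
im=manip.read_camera('top');b=mask(im,100,130,100,50);B=blobs(b,(195,190,245,225));print(B)
t0=np.load('top0.npy');print(blobs(mask(t0,100,130,100,50),(195,190,245,225)))
cv2.imwrite('pics/t2.png',cv2.resize(im[165:245,165:335],None,fx=4.7,fy=4.7,interpolation=cv2.INTER_CUBIC)[...,::-1])
```

```text
t 7.4 F [ 3.3583 -0.251   0.9238] p [ 0.5851 -0.0949  0.1127] ori [ 3.1415 -0.0004  0.0007] op 0.01239072477660369
eff [[ -0.9579 -64.5394   0.6623 -14.8375  -0.0792   1.045   -0.0426]
 [  0.2699 -64.3629   1.4955 -14.4486  -0.031    1.1946  -0.    ]]
th -0.09620963423797495 r 0.032307094311255016
[[-0.04, 0.32, 0, 0, 0.5], [-0.08, 0.31, 0, 0, 0.5], [-0.1, 0.3, 0, 0, 0.5], [-0.14, 0.29, 0, 0, 0.5], [-0.16, 0.28, 0, 0, 0.5], [-0.19, 0.26, 0, 0, 0.5]] end [0.5777, -0.1121]
[(35, [215.83, 205.86], [213, 203, 6, 7])]
[(35, [217.57, 206.0], [215, 203, 6, 7])]
```

View pics/t2.png

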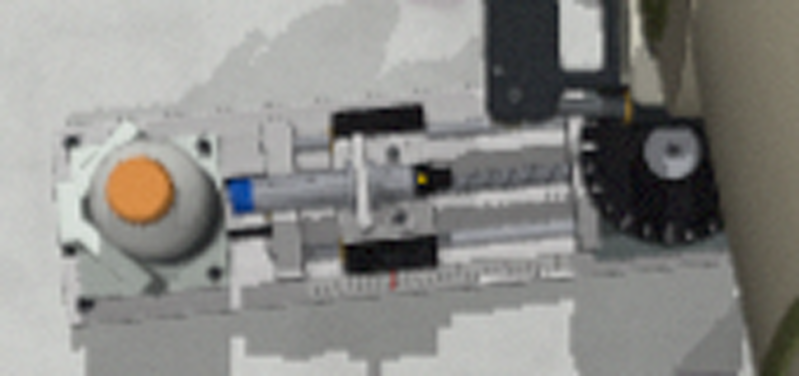

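The sensor has moved in about 3.7 mm: the blue blob went from (217.6,206) to (215.8,206). The bottle edge is still about 4–5 mm away. I'll correct the circle centre and carry on.

Run:
```python
from h import *
plan((.5532,-.0919),-.082,-.722,8,(.5848,-.0945))
```

```text
[[-0.0, 0.26, 0, 0, 0.5], [-0.05, 0.25, 0, 0, 0.5], [-0.07, 0.24, 0, 0, 0.5], [-0.1, 0.24, 0, 0, 0.5], [-0.1, 0.23, 0, 0, 0.5], [-0.13, 0.23, 0, 0, 0.5], [-0.15, 0.21, 0, 0, 0.5], [-0.16, 0.19, 0, 0, 0.5]] end [0.5772, -0.113]
```

arm_command:
  steps:
    - [[0,0.26,0,0,0.5],[-0.05,0.25,0,0,0.5],[-0.07,0.24,0,0,0.5],[-0.1,0.24,0,0,0.5],[-0.1,0.23,0,0,0.5],[-0.13,0.23,0,0,0.5],[-0.15,0.21,0,0,0.5],[-0.16,0.19,0,0,0.5]]

```text
time: 8.45
tool_pos: [0.5771, -0.1133, 0.1126]
orientation: [3.141, -0.001, -0.0]
wrist_force: [3.4, -2.1, 3.1]
opening: 0.0124
gripper_force: 30.0
```

Run:
```python
from h import *
meas(8,(.5532,-.0919))
plan((.5532,-.0919),-.722,-1.122,4,(.5772,-.113))
im=manip.read_camera('top');b=mask(im,100,130,100,50);B=blobs(b,(195,190,245,225));print(B)
```

```text
t 8.85 F [ 3.0351 -2.7797  2.4084] p [ 0.5771 -0.1132  0.1126] ori [ 3.1415 -0.0003  0.0002] op 0.011923541257413706
eff [[ -1.8656 -62.9907  -0.3769 -14.8708  -0.4593   0.9364  -0.0267]
 [ -1.264  -63.2085  -0.0502 -14.1762  -0.5019   1.0912  -0.0019]]
th -0.7285990929629652 r 0.03203416507236263
[[-0.22, 0.23, 0, 0, 0.5], [-0.25, 0.21, 0, 0, 0.5], [-0.26, 0.18, 0, 0, 0.5], [-0.28, 0.15, 0, 0, 0.5]] end [0.5671, -0.1207]
[(37, [214.97, 206.22], [213, 203, 5, 8])]
```

Run:
```python
from h import *
plan((.5537,-.0922),-.722,-1.022,4,(.5772,-.113))
```

```text
[[-0.11, 0.21, 0, 0, 0.5], [-0.18, 0.16, 0, 0, 0.5], [-0.19, 0.15, 0, 0, 0.5], [-0.2, 0.13, 0, 0, 0.5]] end [0.5704, -0.1195]
```

arm_command:
  steps:
    - [[-0.11,0.21,0,0,0.5],[-0.18,0.16,0,0,0.5],[-0.19,0.15,0,0,0.5],[-0.2,0.13,0,0,0.5],[0,0,0,0,0.5],[0,0,0,0,0.5],[0,0,0,0,0.5],[0,0,0,0,0.5]]

```text
time: 9.9
tool_pos: [0.5703, -0.1193, 0.1125]
orientation: [-3.141, 0.0, 0.001]
wrist_force: [0.5, -0.1, 1.6]
opening: 0.0122
gripper_force: 30.0
```

Run:
```python
from h import *
meas(8,(.5537,-.0922))
plan((.5537,-.0922),-1.022,-1.322,4,(.5704,-.1195))
im=manip.read_camera('top');b=mask(im,100,130,100,50);B=blobs(b,(195,190,245,225));print(B)
```

```text
t 10.3 F [ 0.7549 -1.0354  2.1011] p [ 0.5703 -0.1193  0.1125] ori [-3.1415  0.0002  0.0005] op 0.012049989448738153
eff [[ -0.5908 -63.3118   0.7213 -16.0063  -0.2046   0.1806  -0.0011]
 [ -0.3678 -63.6236   0.9662 -16.2725  -0.1235   0.1114  -0.0006]]
th -1.0217606462904179 r 0.03178016770896765
[[-0.21, 0.12, 0, 0, 0.5], [-0.22, 0.1, 0, 0, 0.5], [-0.22, 0.08, 0, 0, 0.5], [-0.23, 0.07, 0, 0, 0.5]] end [0.5616, -0.1232]
[(38, [214.26, 206.58], [212, 203, 6, 8])]
```

```bash
cat >> h.py <<'E'
def step(C,cmd,dth,n=4,ns=8):
    C=np.array(C);S,f=samp(ns);s=S[-1];p=f('tool_pos').mean(0);d=p[:2]-C;th=np.arctan2(d[1],d[0])
    u=np.array([np.cos(th),np.sin(th)]);cw=np.array([u[1],-u[0]]);F=f('wrist_force').mean(0)
    e=f('effort')[-4:].mean(0);Fx=(e[5]+.06)/.36;Fy=(e[0]+p[1]*Fx)/p[0]
    im=manip.read_camera('top');B=blobs(mask(im,100,130,100,50),(195,190,245,225))
    E=np.array([Fx,Fy]);print('t',round(s['time'],2),'th',th,'r',np.hypot(*d),'p',p,'F',F)
    print('wrist: resist',-F[:2]@cw,'rad',F[:2]@u,'| effort: resist',-E@cw,'rad',E@u,E,'eff0,5',e[[0,5]],'blue',B[0][1] if B else None)
    c=np.array(cmd)-C;t=np.arctan2(c[1],c[0]);print('cmd th',t)
    if n:plan(C,t,t+dth,n,cmd)
E
python3 - <<'E'
from h import *
plan((.5538,-.0923),-1.022,-1.122,2,(.5704,-.1195))
E
```

```text
[[-0.13, 0.09, 0, 0, 0.5], [-0.14, 0.07, 0, 0, 0.5]] end [0.5677, -0.1211]
```

arm_command:
  steps:
    - [[-0.13,0.09,0,0,0.5],[-0.14,0.07,0,0,0.5],[0,0,0,0,0.5],[0,0,0,0,0.5],[0,0,0,0,0.5],[0,0,0,0,0.5],[0,0,0,0,0.5],[0,0,0,0,0.5]]

```text
time: 11.35
tool_pos: [0.5676, -0.1209, 0.1126]
orientation: [-3.142, 0.0, 0.0]
wrist_force: [0.2, -0.1, 0.0]
opening: 0.012
gripper_force: 30.0
```

Run:
```python
from h import *
step((.5538,-.0923),(.5677,-.1211),-.1,2)
```

```text
t 11.75 th -1.121556300352366 r 0.03179593722790037 p [ 0.5676 -0.1209  0.1125] F [-0.6678  0.6936  0.4335]
wrist: resist -0.3003132457790533 rad -0.9148116436223196 | effort: resist -0.15355326852309567 rad -1.0262650535712254 [-0.584   0.8578] eff0,5 [ 0.4162 -0.2702] blue [214.11, 206.38]
cmd th -1.121133819958972
[[-0.14, 0.07, 0, 0, 0.5], [-0.15, 0.06, 0, 0, 0.5]] end [0.5648, -0.1224]
```

arm_command:
  steps:
    - [[-0.14,0.07,0,0,0.5],[-0.15,0.06,0,0,0.5],[0,0,0,0,0.5],[0,0,0,0,0.5],[0,0,0,0,0.5],[0,0,0,0,0.5],[0,0,0,0,0.5],[0,0,0,0,0.5]]

```text
time: 12.8
tool_pos: [0.5648, -0.1223, 0.1126]
orientation: [-3.142, 0.0, 0.0]
wrist_force: [-0.5, 1.8, -1.1]
opening: 0.0123
gripper_force: 30.0
```

Run:
```python
from h import *
step((.5538,-.0923),(.5648,-.1224),-.1,2,6)
```

```text
t 13.1 th -1.2207862939325236 r 0.03191078116114951 p [ 0.5647 -0.1223  0.1126] F [-0.445   1.394  -1.2921]
wrist: resist 0.060014378438607456 rad -1.4620772293612898 | effort: resist -0.25042362200269724 rad -2.3326600145334035 [-1.0351  2.1054] eff0,5 [ 1.0624 -0.4326] blue [214.11, 206.38]
cmd th -1.2204257511281482
[[-0.15, 0.05, 0, 0, 0.5], [-0.16, 0.04, 0, 0, 0.5]] end [0.5617, -0.1233]
```

Run:
```python
from h import *
plan((.5537,-.0921),-1.22,-1.32,2,(.5648,-.1224))
```

```text
[[-0.16, 0.03, 0, 0, 0.5], [-0.16, 0.04, 0, 0, 0.5]] end [0.5616, -0.1231]
```

arm_command:
  steps:
    - [[-0.16,0.03,0,0,0.5],[-0.16,0.04,0,0,0.5],[0,0,0,0,0.5],[0,0,0,0,0.5],[0,0,0,0,0.5],[0,0,0,0,0.5],[0,0,0,0,0.5],[0,0,0,0,0.5]]

```text
time: 14.15
tool_pos: [0.5616, -0.1231, 0.1126]
orientation: [3.142, -0.0, 0.0]
wrist_force: [0.1, 0.1, -0.9]
opening: 0.012
gripper_force: 30.0
```

Run:
```python
from h import *
step((.5537,-.0921),(.5616,-.1231),-.1,2,6)
```

```text
t 14.45 th -1.3198276210838715 r 0.03200380993180445 p [ 0.5616 -0.1231  0.1126] F [-0.7232  0.857  -1.1369]
wrist: resist -0.48773877286394196 rad -1.0097663016634812 | effort: resist -0.14049880869623788 rad -0.5902962220317458 [-0.2827  0.5369] eff0,5 [ 0.2668 -0.1618] blue [214.05, 206.41]
cmd th -1.321268794361346
[[-0.16, 0.04, 0, 0, 0.5], [-0.15, 0.02, 0, 0, 0.5]] end [0.5585, -0.1237]
```

arm_command:
  steps:
    - [[-0.16,0.04,0,0,0.5],[-0.15,0.02,0,0,0.5],[0,0,0,0,0.5],[0,0,0,0,0.5],[0,0,0,0,0.5],[0,0,0,0,0.5],[0,0,0,0,0.5],[0,0,0,0,0.5]]

```text
time: 15.5
tool_pos: [0.5585, -0.1237, 0.1126]
orientation: [3.142, -0.0, -0.0]
wrist_force: [0.6, -0.1, -0.2]
opening: 0.0124
gripper_force: 30.0
```

Run:
```python
from h import *
step((.5537,-.0921),(.5585,-.1237),-.1,2,6)
```

```text
t 15.8 th -1.4193921991080645 r 0.03194816054299575 p [ 0.5585 -0.1237  0.1126] F [-0.4967 -0.4813 -0.4047]
wrist: resist -0.5636010739027169 rad 0.40092504450404587 | effort: resist -0.07046919875185981 rad 0.24970646593530416 [-0.032  -0.2575] eff0,5 [-0.1478 -0.0715] blue [214.0, 206.5]
cmd th -1.4200499456744742
[[-0.16, 0.02, 0, 0, 0.5], [-0.16, 0.02, 0, 0, 0.5]] end [0.5553, -0.1241]
```

arm_command:
  steps:
    - [[-0.16,0.02,0,0,0.5],[-0.16,0.02,0,0,0.5],[0,0,0,0,0.5],[0,0,0,0,0.5],[0,0,0,0,0.5],[0,0,0,0,0.5],[0,0,0,0,0.5],[0,0,0,0,0.5]]

```text
time: 16.85
tool_pos: [0.5553, -0.124, 0.1126]
orientation: [3.142, -0.0, -0.0]
wrist_force: [0.1, -0.5, 0.2]
opening: 0.0124
gripper_force: 30.0
```

Run:
```python
from h import *
step((.5537,-.0921),(.5553,-.1241),-.1,2,6)
```

```text
t 17.15 th -1.5207570930879768 r 0.03194644238268034 p [ 0.5553 -0.124   0.1126] F [-0.0475  0.332  -0.0469]
wrist: resist -0.030877722846588802 rad -0.33392809086038633 | effort: resist -0.10713364124466723 rad -0.10660467882837622 [-0.1123  0.1011] eff0,5 [ 0.0422 -0.1004] blue [213.63, 206.53]
cmd th -1.5208379310729525
[[-0.16, -0.0, 0, 0, 0.5], [-0.16, -0.0, 0, 0, 0.5]] end [0.5521, -0.1241]
```

arm_command:
  steps:
    - [[-0.16,0,0,0,0.5],[-0.16,0,0,0,0.5],[0,0,0,0,0.5],[0,0,0,0,0.5],[0,0,0,0,0.5],[0,0,0,0,0.5],[0,0,0,0,0.5],[0,0,0,0,0.5]]

```text
time: 18.2
tool_pos: [0.5521, -0.124, 0.1126]
orientation: [-3.142, 0.0, 0.0]
wrist_force: [0.6, 0.6, 0.4]
opening: 0.0124
gripper_force: 30.0
```

Run:
```python
from h import *
step((.5537,-.0921),(.5521,-.1241),-.1,2,6)
```

```text
t 18.5 th -1.6206390503255523 r 0.03196678680048938 p [ 0.5521 -0.124   0.1126] F [-0.148   0.3356 -0.3476]
wrist: resist -0.16449199247259252 rad -0.32781418374303006 | effort: resist -0.12407488148171934 rad -0.14461800114742135 [-0.1167  0.1506] eff0,5 [ 0.0687 -0.102 ] blue [213.44, 206.54]
cmd th -1.6207547225168373
[[-0.16, -0.02, 0, 0, 0.5], [-0.16, -0.02, 0, 0, 0.5]] end [0.5489, -0.1237]
```

arm_command:
  steps:
    - [[-0.16,-0.02,0,0,0.5],[-0.16,-0.02,0,0,0.5],[0,0,0,0,0.5],[0,0,0,0,0.5],[0,0,0,0,0.5],[0,0,0,0,0.5],[0,0,0,0,0.5],[0,0,0,0,0.5]]

```text
time: 19.55
tool_pos: [0.5489, -0.1237, 0.1126]
orientation: [3.142, -0.0, -0.0]
wrist_force: [-0.1, -0.2, 0.7]
opening: 0.0122
gripper_force: 30.0
```

Run:
```python
from h import *
step((.5537,-.0921),(.5489,-.1237),-.1,2,5)
```

```text
t 19.8 th -1.7214970602533708 r 0.03193121425923394 p [ 0.5489 -0.1237  0.1126] F [ 0.0125 -0.5995 -0.0962]
wrist: resist 0.10235102271509385 rad 0.5907936745010162 | effort: resist -0.009277775404540032 rad 0.7382655510589178 [-0.12   -0.7285] eff0,5 [-0.4147 -0.1032] blue [213.28, 206.69]
cmd th -1.7215427079153156
[[-0.16, -0.02, 0, 0, 0.5], [-0.15, -0.04, 0, 0, 0.5]] end [0.5458, -0.1231]
```

arm_command:
  steps:
    - [[-0.16,-0.02,0,0,0.5],[-0.15,-0.03,0,0,0.5],[0,0,0,0,0.5],[0,0,0,0,0.5],[0,0,0,0,0.5],[0,0,0,0,0.5],[0,0,0,0,0.5],[0,0,0,0,0.5]]

```text
time: 20.85
tool_pos: [0.5458, -0.1231, 0.1126]
orientation: [-3.142, 0.0, 0.0]
wrist_force: [-0.6, -0.4, 0.1]
opening: 0.0123
gripper_force: 30.0
```

Run:
```python
from h import *
step((.5537,-.0921),(.5458,-.1232),-.1,2,6)
```

```text
t 21.15 th -1.8198965092039654 r 0.03198756181768356 p [ 0.5458 -0.1231  0.1126] F [-0.038   0.2352  0.0918]
wrist: resist -0.09477954246843688 rad -0.21860504447292417 | effort: resist -0.12202056586599157 rad -0.11342586416829467 [-0.0903  0.14  ] eff0,5 [ 0.0653 -0.0925] blue [213.28, 206.69]
cmd th -1.8195542614222568
[[-0.15, -0.05, 0, 0, 0.5], [-0.15, -0.05, 0, 0, 0.5]] end [0.5428, -0.1222]
```

arm_command:
  steps:
    - [[-0.15,-0.05,0,0,0.5],[-0.15,-0.05,0,0,0.5],[0,0,0,0,0.5],[0,0,0,0,0.5],[0,0,0,0,0.5],[0,0,0,0,0.5],[0,0,0,0,0.5],[0,0,0,0,0.5]]

```text
time: 22.2
tool_pos: [0.5428, -0.1222, 0.1126]
orientation: [3.142, -0.0, -0.0]
wrist_force: [-0.6, -0.5, 0.3]
opening: 0.0125
gripper_force: 30.0
```

Run:
```python
from h import *
step((.5537,-.0921),(.5428,-.1222),-.1,2,6)
```

```text
t 22.5 th -1.9187232150346667 r 0.03197312229163482 p [ 0.5428 -0.1222  0.1126] F [ 0.0074 -0.251  -0.0814]
wrist: resist 0.092530362483068 rad 0.2334749140250332 | effort: resist -0.05464403555808262 rad 0.367058594499983 [-0.1765 -0.3264] eff0,5 [-0.1988 -0.1235] blue [213.08, 206.56]
cmd th -1.9182329303168095
[[-0.15, -0.06, 0, 0, 0.5], [-0.14, -0.07, 0, 0, 0.5]] end [0.5399, -0.1209]
```

arm_command:
  steps:
    - [[-0.15,-0.06,0,0,0.5],[-0.14,-0.07,0,0,0.5],[0,0,0,0,0.5],[0,0,0,0,0.5],[0,0,0,0,0.5],[0,0,0,0,0.5],[0,0,0,0,0.5],[0,0,0,0,0.5]]

```text
time: 23.55
tool_pos: [0.5399, -0.1209, 0.1126]
orientation: [3.142, -0.0, -0.0]
wrist_force: [0.0, 0.2, 1.3]
opening: 0.0125
gripper_force: 30.0
```

Run:
```python
from h import *
step((.5537,-.0921),(.5399,-.1209),-.1,2,6)
im=manip.read_camera('top')
cv2.imwrite('pics/t3.png',cv2.resize(im[180:235,170:250],None,fx=9,fy=9,interpolation=cv2.INTER_CUBIC)[...,::-1])
```

```text
t 23.85 th -2.0185182277624696 r 0.031915399232704623 p [ 0.5399 -0.1209  0.1126] F [-0.4176 -0.6648  0.3365]
wrist: resist -0.08868856415203462 rad 0.7800493822257663 | effort: resist 0.07271237112524984 rad 1.2336425348097468 [-0.4685 -1.1435] eff0,5 [-0.674  -0.2287] blue [213.05, 206.41]
cmd th -2.017638795280659
[[-0.15, -0.07, 0, 0, 0.5], [-0.13, -0.08, 0, 0, 0.5]] end [0.5371, -0.1194]
```

View pics/t3.png

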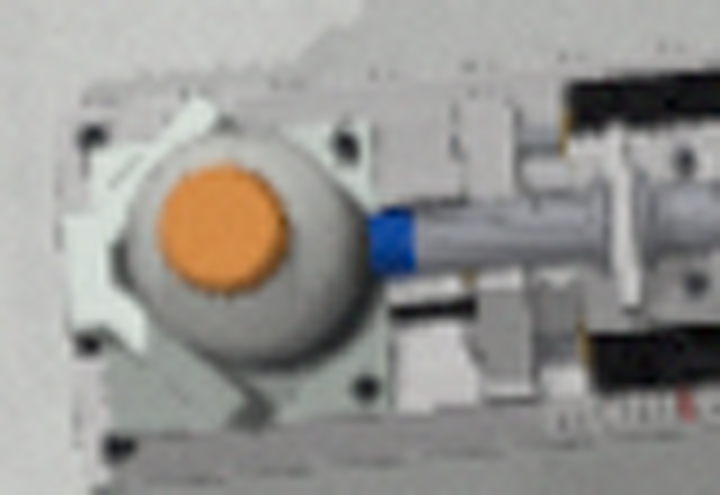

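The crop shows the blue face at (370-415,240) hard by the bottle's wall at x≈370, so contact is close. I'll take smaller steps from here.

arm_command:
  steps:
    - [[-0.1,-0.04,0,0,0.5],[-0.1,-0.05,0,0,0.5],[0,0,0,0,0.5],[0,0,0,0,0.5],[0,0,0,0,0.5],[0,0,0,0,0.5],[0,0,0,0,0.5],[0,0,0,0,0.5]]

```text
time: 24.95
tool_pos: [0.5379, -0.1199, 0.1126]
orientation: [-3.142, 0.0, 0.0]
wrist_force: [-0.2, -0.2, 0.9]
opening: 0.0124
gripper_force: 30.0
```

```bash
cat >> h.py <<'E'
_s=step
E
python3 - <<'E'
from h import *
step((.5537,-.0921),(.5379,-.12),-.06,1,6)
E
```

```text
t 25.25 th -2.086886818928538 r 0.031984196956521195 p [ 0.5379 -0.1199  0.1126] F [-0.4512 -0.5507 -0.1534]
wrist: resist -0.1206609199734976 rad 0.7016220704574652 | effort: resist -0.0709647014389972 rad 0.4217876425802308 [-0.2699 -0.3318] eff0,5 [-0.2109 -0.1572] blue [213.03, 206.59]
cmd th -2.0860739883849906
[[-0.16, -0.11, 0, 0, 0.5]] end [0.5363, -0.1189]
```

arm_command:
  steps:
    - [[-0.12,-0.06,0,0,0.5],[-0.11,-0.07,0,0,0.5],[0,0,0,0,0.5],[0,0,0,0,0.5],[0,0,0,0,0.5],[0,0,0,0,0.5],[0,0,0,0,0.5],[0,0,0,0,0.5]]

```text
time: 26.3
tool_pos: [0.5356, -0.1186, 0.1126]
orientation: [-3.142, 0.0, 0.0]
wrist_force: [0.6, 0.4, -0.2]
opening: 0.0125
gripper_force: 30.0
```

Run:
```python
from h import *
step((.5537,-.0921),(.5356,-.1187),-.08,2,6)
```

```text
t 26.6 th -2.170042189147848 r 0.03207173478806367 p [ 0.5356 -0.1186  0.1126] F [ 0.3897  0.6191 -0.9087]
wrist: resist -0.027347796288609456 rad -0.7310297485981516 | effort: resist -0.20222860500620168 rad -0.6472576922151609 [0.1981 0.6485] eff0,5 [0.3709 0.0113] blue [212.92, 206.46]
cmd th -2.1682814047400343
[[-0.09, -0.09, 0, 0, 0.5], [-0.11, -0.08, 0, 0, 0.5]] end [0.5336, -0.117]
```

arm_command:
  steps:
    - [[-0.1,-0.09,0,0,0.5],[-0.12,-0.09,0,0,0.5],[0,0,0,0,0.5],[0,0,0,0,0.5],[0,0,0,0,0.5],[0,0,0,0,0.5],[0,0,0,0,0.5],[0,0,0,0,0.5]]

```text
time: 27.65
tool_pos: [0.5334, -0.1169, 0.1126]
orientation: [3.142, -0.0, -0.0]
wrist_force: [-0.1, -0.9, -0.4]
opening: 0.0123
gripper_force: 30.0
```

Run:
```python
from h import *
step((.5537,-.0921),(.5334,-.1169),-.08,2,6)
```

```text
t 27.95 th -2.258608383794863 r 0.032033544458233656 p [ 0.5334 -0.1169  0.1126] F [-0.0632 -0.4656 -0.5471]
wrist: resist 0.246794377190358 rad 0.39983452307399675 | effort: resist -0.05389360018276125 rad 0.10823437786732473 [-0.1104 -0.0494] eff0,5 [-0.0392 -0.0997] blue [212.54, 206.59]
cmd th -2.2567453766658225
[[-0.09, -0.09, 0, 0, 0.5], [-0.1, -0.08, 0, 0, 0.5]] end [0.5315, -0.1152]
```

arm_command:
  steps:
    - [[-0.09,-0.09,0,0,0.5],[-0.1,-0.08,0,0,0.5],[0,0,0,0,0.5],[0,0,0,0,0.5],[0,0,0,0,0.5],[0,0,0,0,0.5],[0,0,0,0,0.5],[0,0,0,0,0.5]]

```text
time: 29.0
tool_pos: [0.5316, -0.1152, 0.1126]
orientation: [3.142, -0.0, 0.0]
wrist_force: [1.2, -2.2, -1.1]
opening: 0.0124
gripper_force: 30.0
```

Run:
```python
from h import *
step((.5537,-.0921),(.5315,-.1152),-.06,2,6)
```

```text
t 29.3 th -2.3356676619633863 r 0.03198309121085593 p [ 0.5316 -0.1152  0.1126] F [ 0.5802 -1.87   -0.1834]
wrist: resist 1.7134627583355744 rad 0.9473506312977491 | effort: resist 1.922376103961819 rad 0.6397903965835112 [ 0.9439 -1.7927] eff0,5 [-0.8442  0.2798] blue [212.44, 206.72]
cmd th -2.33632955394118
[[-0.07, -0.07, 0, 0, 0.5], [-0.06, -0.07, 0, 0, 0.5]] end [0.5302, -0.1138]
```

Contact is clear: the resistance jumped to about 1.8 N, from none at th = -2.259. So zero is at th ≈ -2.265, and I'll back off now.

Run:
```python
from h import *
C=(.5537,-.0921)
plan(C,-2.336,-1.376,8,(.5315,-.1152))
plan(C,-1.376,-.416,8,(.5598,-.1235))
```

```text
[[0.3, 0.25, 0, 0, 0.5], [0.32, 0.21, 0, 0, 0.5], [0.34, 0.17, 0, 0, 0.5], [0.36, 0.13, 0, 0, 0.5], [0.37, 0.09, 0, 0, 0.5], [0.39, 0.04, 0, 0, 0.5], [0.38, -0.01, 0, 0, 0.5], [0.38, -0.05, 0, 0, 0.5]] end [0.5599, -0.1235]
[[0.38, -0.1, 0, 0, 0.5], [0.36, -0.14, 0, 0, 0.5], [0.34, -0.18, 0, 0, 0.5], [0.31, -0.22, 0, 0, 0.5], [0.28, -0.26, 0, 0, 0.5], [0.26, -0.29, 0, 0, 0.5], [0.21, -0.32, 0, 0, 0.5], [0.18, -0.34, 0, 0, 0.5]] end [0.583, -0.105]
```

arm_command:
  steps:
    - [[0.3,0.25,0,0,0.5],[0.32,0.21,0,0,0.5],[0.34,0.17,0,0,0.5],[0.36,0.13,0,0,0.5],[0.37,0.09,0,0,0.5],[0.39,0.04,0,0,0.5],[0.38,-0.01,0,0,0.5],[0.37,-0.05,0,0,0.5]]

```text
time: 30.35
tool_pos: [0.56, -0.1234, 0.1126]
orientation: [3.142, -0.0, -0.0]
wrist_force: [-0.1, -1.0, 1.7]
opening: 0.012
gripper_force: 30.0
```

arm_command:
  steps:
    - [[0.38,-0.1,0,0,0.5],[0.36,-0.14,0,0,0.5],[0.34,-0.18,0,0,0.5],[0.31,-0.22,0,0,0.5],[0.28,-0.26,0,0,0.5],[0.26,-0.29,0,0,0.5],[0.21,-0.32,0,0,0.5],[0.18,-0.34,0,0,0.5]]

```text
time: 31.35
tool_pos: [0.5831, -0.1047, 0.1126]
orientation: [-3.142, 0.0, 0.0]
wrist_force: [-0.3, -0.3, -0.7]
opening: 0.0124
gripper_force: 30.0
```

Run:
```python
from h import *
step((.5537,-.0921),(.583,-.105),.96,8,6)
```

```text
t 31.65 th -0.40054124896782006 r 0.03192530678532032 p [ 0.5831 -0.1045  0.1126] F [ 0.1318 -0.1025  0.0809]
wrist: resist -0.042993645949506984 rad 0.16131432410227656 | effort: resist -0.23785887988678245 rad -0.1605461440600228 [-0.2406 -0.1564] eff0,5 [-0.1164 -0.1466] blue [214.38, 206.43]
cmd th -0.4147356028516114
[[0.13, -0.36, 0, 0, 0.5], [0.09, -0.37, 0, 0, 0.5], [0.05, -0.38, 0, 0, 0.5], [-0.01, -0.39, 0, 0, 0.5], [-0.04, -0.38, 0, 0, 0.5], [-0.1, -0.37, 0, 0, 0.5], [-0.14, -0.36, 0, 0, 0.5], [-0.17, -0.34, 0, 0, 0.5]] end [0.5811, -0.0755]
```

Run:
```python
from h import *
plan((.5537,-.0921),.545,1.585,8,(.5811,-.0755))
```

```text
[[-0.24, -0.34, 0, 0, 0.5], [-0.28, -0.31, 0, 0, 0.5], [-0.32, -0.26, 0, 0, 0.5], [-0.35, -0.23, 0, 0, 0.5], [-0.38, -0.18, 0, 0, 0.5], [-0.39, -0.12, 0, 0, 0.5], [-0.41, -0.08, 0, 0, 0.5], [-0.42, -0.02, 0, 0, 0.5]] end [0.5532, -0.0601]
```

arm_command:
  steps:
    - [[0.13,-0.36,0,0,0.5],[0.09,-0.37,0,0,0.5],[0.05,-0.38,0,0,0.5],[-0.01,-0.39,0,0,0.5],[-0.04,-0.38,0,0,0.5],[-0.1,-0.37,0,0,0.5],[-0.14,-0.36,0,0,0.5],[-0.17,-0.34,0,0,0.5]]

```text
time: 32.7
tool_pos: [0.5809, -0.0752, 0.1126]
orientation: [3.142, -0.0, -0.0]
wrist_force: [-1.5, -1.3, -0.9]
opening: 0.0125
gripper_force: 30.0
```

arm_command:
  steps:
    - [[-0.24,-0.34,0,0,0.5],[-0.28,-0.31,0,0,0.5],[-0.32,-0.26,0,0,0.5],[-0.35,-0.23,0,0,0.5],[-0.38,-0.18,0,0,0.5],[-0.39,-0.12,0,0,0.5],[-0.41,-0.08,0,0,0.5],[-0.42,-0.02,0,0,0.5]]

```text
time: 33.7
tool_pos: [0.5531, -0.06, 0.1126]
orientation: [-3.142, 0.0, -0.0]
wrist_force: [-0.3, -1.8, -1.2]
opening: 0.0122
gripper_force: 30.0
```

Run:
```python
from h import *
step((.5537,-.0921),(.5532,-.0601),-.96,8,6)
im=manip.read_camera('top')
print(blobs(mask(im,8,20),(170,180,230,230)))
```

```text
t 34.0 th 1.5949321260248568 r 0.03210039394318464 p [ 0.5529 -0.06    0.1126] F [-0.13   -1.2386 -1.602 ]
wrist: resist 0.15981285625520178 rad -1.2350969004532115 | effort: resist 0.10624448588176531 rad -0.7498725403771446 [-0.0881 -0.7522] eff0,5 [-0.4212 -0.0917] blue [217.5, 206.0]
cmd th 1.5864200554153718
[[0.38, 0.02, 0, 0, 0.5], [0.38, 0.06, 0, 0, 0.5], [0.37, 0.11, 0, 0, 0.5], [0.35, 0.15, 0, 0, 0.5], [0.34, 0.19, 0, 0, 0.5], [0.3, 0.23, 0, 0, 0.5], [0.28, 0.27, 0, 0, 0.5], [0.24, 0.29, 0, 0, 0.5]] end [0.5796, -0.0733]
[(152, [194.31, 205.2], [188, 199, 14, 14])]
```

arm_command:
  steps:
    - [[0.38,0.02,0,0,0.5],[0.38,0.06,0,0,0.5],[0.37,0.11,0,0,0.5],[0.35,0.15,0,0,0.5],[0.34,0.19,0,0,0.5],[0.3,0.23,0,0,0.5],[0.28,0.27,0,0,0.5],[0.24,0.29,0,0,0.5]]

```text
time: 35.1
tool_pos: [0.5797, -0.0734, 0.1126]
orientation: [-3.142, 0.0, 0.0]
wrist_force: [-1.2, -0.2, -0.6]
opening: 0.0122
gripper_force: 30.0
```

Run:
```python
from h import *
plan((.5537,-.0921),.627,-.333,8,(.5796,-.0733))
```

```text
[[0.21, 0.33, 0, 0, 0.5], [0.16, 0.34, 0, 0, 0.5], [0.13, 0.37, 0, 0, 0.5], [0.08, 0.37, 0, 0, 0.5], [0.03, 0.38, 0, 0, 0.5], [-0.01, 0.39, 0, 0, 0.5], [-0.06, 0.38, 0, 0, 0.5], [-0.11, 0.37, 0, 0, 0.5]] end [0.5839, -0.1026]
```

arm_command:
  steps:
    - [[0.21,0.33,0,0,0.5],[0.16,0.34,0,0,0.5],[0.13,0.37,0,0,0.5],[0.08,0.37,0,0,0.5],[0.03,0.38,0,0,0.5],[-0.01,0.39,0,0,0.5],[-0.06,0.38,0,0,0.5],[-0.11,0.37,0,0,0.5]]

```text
time: 36.1
tool_pos: [0.5839, -0.1027, 0.1126]
orientation: [-3.142, 0.0, -0.0]
wrist_force: [0.4, 0.5, -0.8]
opening: 0.0124
gripper_force: 30.0
```

Run:
```python
from h import *
step((.5537,-.0921),(.5839,-.1026),-.31,6,6)
```

```text
t 36.4 th -0.34298442943267593 r 0.031984317125524096 p [ 0.5838 -0.1029  0.1126] F [-1.0507  0.4228 -0.6753]
wrist: resist 0.04488059910534143 rad -1.1316738966879258 | effort: resist 0.24513466890653546 rad -0.9600880822706548 [-0.8217  0.5537] eff0,5 [ 0.2388 -0.3558] blue [215.36, 206.03]
cmd th -0.33460840166378325
[[-0.06, 0.16, 0, 0, 0.5], [-0.06, 0.15, 0, 0, 0.5], [-0.08, 0.14, 0, 0, 0.5], [-0.08, 0.15, 0, 0, 0.5], [-0.09, 0.14, 0, 0, 0.5], [-0.09, 0.13, 0, 0, 0.5]] end [0.5793, -0.1113]
```

arm_command:
  steps:
    - [[-0.06,0.16,0,0,0.5],[-0.06,0.15,0,0,0.5],[-0.08,0.14,0,0,0.5],[-0.08,0.15,0,0,0.5],[-0.09,0.14,0,0,0.5],[-0.09,0.13,0,0,0.5],[0,0,0,0,0.5],[0,0,0,0,0.5]]

```text
time: 37.45
tool_pos: [0.5793, -0.1113, 0.1126]
orientation: [3.142, -0.0, -0.0]
wrist_force: [-0.5, 0.7, -1.4]
opening: 0.0122
gripper_force: 30.0
```

Run:
```python
from h import *
step((.5537,-.0921),(.5793,-.1113),-.05,2,6)
```

```text
t 37.75 th -0.6418227915530268 r 0.03198840192180103 p [ 0.5793 -0.1113  0.1126] F [-0.64    0.4342 -1.4217]
wrist: resist -0.03534545980696384 rad -0.7726233095186729 | effort: resist -0.06954671353012597 rad -0.8012394676165002 [-0.6834  0.424 ] eff0,5 [ 0.1696 -0.306 ] blue [214.97, 206.11]
cmd th -0.643501108793283
[[-0.05, 0.06, 0, 0, 0.5], [-0.05, 0.07, 0, 0, 0.5]] end [0.5783, -0.1126]
```

arm_command:
  steps:
    - [[-0.06,0.07,0,0,0.5],[-0.03,0.04,0,0,0.5],[-0.03,0.03,0,0,0.5],[0,0,0,0,0.5],[0,0,0,0,0.5],[0,0,0,0,0.5],[0,0,0,0,0.5],[0,0,0,0,0.5]]

```text
time: 38.8
tool_pos: [0.5781, -0.1127, 0.1126]
orientation: [3.142, -0.0, -0.0]
wrist_force: [-0.2, 0.4, -1.1]
opening: 0.0122
gripper_force: 30.0
```

Run:
```python
from h import *
step((.5537,-.0921),(.5781,-.1127),-.05,2,6)
```

```text
t 39.1 th -0.699855831138741 r 0.03193621432518066 p [ 0.5781 -0.1127  0.1126] F [-0.0075  0.4063 -0.7796]
wrist: resist 0.3059304874957915 rad -0.2674597966280118 | effort: resist 0.08430805255733125 rad -0.33936339286387757 [-0.2053  0.2831] eff0,5 [ 0.1405 -0.1339] blue [214.97, 206.11]
cmd th -0.7011535851380524
[[-0.05, 0.06, 0, 0, 0.5], [-0.05, 0.06, 0, 0, 0.5]] end [0.5771, -0.1139]
```

arm_command:
  steps:
    - [[0,0,0,0,1.3],[0,0,0,0,1.5],[0,0,0,0,1.8],[0,0,0,0,2.5],[0,0,0,0,3],[0,0,0,0,3],[0,0,-1,0,3],[0,0,-2,0,3]]

```text
time: 40.15
tool_pos: [0.5777, -0.1125, 0.1428]
orientation: [-3.141, 0.0, 0.002]
wrist_force: [0.2, -0.0, 0.5]
opening: 0.0299
gripper_force: 0.0
```

arm_command:
  steps:
    - [[0,0,-2.5,0,3],[0,0,-2.5,0,3],[0,0,-2.5,0,4],[0,0,-2.3,0,5],[0,0,0,0,5],[0,0,0,0,5],[0,0,0,0,5],[0,0,0,0,5]]

```text
time: 41.15
tool_pos: [0.5778, -0.1126, 0.2399]
orientation: [-3.141, 0.0, 0.002]
wrist_force: [0.1, -0.5, -0.1]
opening: 0.0501
gripper_force: 0.0
```

Run:
```python
from h import *
manip.read_camera('side');s=manip.get_state();im=manip.read_camera('wrist');show(s);cv2.imwrite('pics/w3.png',im[...,::-1])
r=mask(im,0,5)|mask(im,172,180)
for b in blobs(r,(200,100,330,300),30):
  p=wonz(s,(b[1][0],b[1][1]+2.8),.1275);print(b,p,np.arctan2(p[1]+.0921,p[0]-.5537))
t=manip.read_camera('top');print(blobs(mask(t,100,130,100,50),(195,190,245,225)),blobs(mask(t,8,20),(170,180,230,230)))
```

```text
{'time': 41.2, 'tool_pos': [0.5779, -0.1126, 0.24], 'orientation': [-3.1415, 0.0002, 0.0017], 'wrist_force': [0.8878, 0.3178, 0.0998], 'torque': [0.0414, 0.0371, 0.0168], 'opening': 0.0498, 'gripper_force': 0.0}
(211, [255.37, 179.05], [249, 169, 14, 20]) [ 0.578  -0.1126  0.1275] -0.7008383743023077
[(36, [214.97, 206.11], [213, 203, 5, 8])] [(152, [194.31, 205.2], [188, 199, 14, 14])]
```

View pics/w3.png

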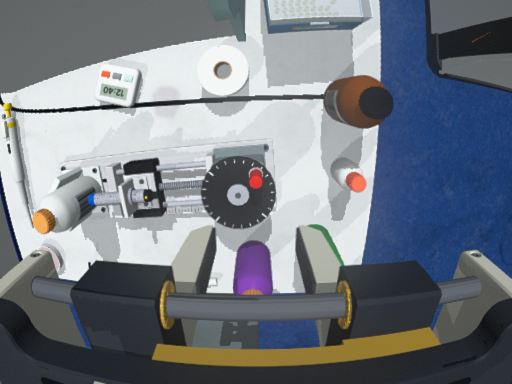

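The wrist view shows the handle free at (255,180), still at th ≈ -0.70. The bottle is in its nest at (60,205) and everything around is undisturbed, so I'm handing in.

```bash
python3 -c "
from rig import manip
print(manip.hand_in())"
```

```text
the job is handed in; nothing more can be done
None
```

The job is handed in: the sensor is set about 5 mm off the bottle (zero uncertain by up to about 0.25 mm), after winding back to about 10.4 mm and coming forward to take up the play. The zeroing touch was firmer than intended, at roughly 14–19 N by my estimate against the good 4–10 N and the 18 N denting limit, so I can't rule out a slight dent.

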